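Lift the rocker cover off a cylinder head and lay it gasket side up

ROBOT

A 6-joint arm with a two-finger parallel gripper is mounted at the origin on a cart in front of the work surface, level with it; the furniture and walls round the work are solid. World frame = base frame: x ahead of the robot, y to its left, z up, the work surface at z = 0. Lengths are in m, angles in rad, forces in N, time in s.
With the tool pointing down it reaches from about 0.325 to 0.775 m from the base axis. Payload 5.5 kg.
Tool frame: the origin (TCP) lies midway between the tips of the shut fingers; the grasp point (between the pads) lies 19 mm behind it; z points along the fingers, x is the direction in which the jaws open and shut, and the axes are right-handed (so a half turn about z gives the same grasp; the last joint's range is limited). The gripper opens to 88 mm and grips with 3 to 60 N. Pads are 20 mm wide; open, the fingers measure 115 mm over their backs; the gripper's body (75 mm by 178 mm) begins 61 mm behind the grasp point.
Start: joints at [1.063, 0.091, 1.231, -0, 1.82, -0.057], TCP at [0.261, 0.54, 0.197] pointing down, gripper open.
Joint ranges: [-2.87, 2.87], [-0.86, 2.18], [0.17, 2.46], [-1.51, 4.65], [0.06, 2.69], [-2.65, 2.65]. Speed limits (rad/s): [2.57, 2.57, 3.01, 3.14, 3.14, 3.14].

INTERFACE

Orientations are given as a rotation vector (axis times angle).
In Python, from rig import bot, optics gives the robot as it stands.
- The arm moves only by the tool play_rows, never from a script. Its argument "moves" is a list of rows, each an object of numbers: "x", "y", "z": the shift along the tool's x, y, z scaled (see below); "rx", "ry", "rz": the turn, a rotation vector about the tool's x, y, z scaled (see below). A call has 1 to 20 rows; each row shifts and turns the commanded pose from where the row before left it, along the tool's axes as they then stand; what a row does not reach is not made up. The controller multiplies each number of a shift by 2 cm and each number of a turn by 5 degrees. A row lasts 1/8 s, in which the tool goes at most 62.5 mm and 10.7 degrees, less where a joint would pass 70% of its speed; a pose out of reach is approached as far as the arm can. A call with a number of a shift or a turn outside -1 to 1 is refused whole. A call with a gripper value outside its range is refused whole. "fingers" is the gripper command: -1 is shut, 1 is fully open, values between are in proportion, set as the call begins (left out, the last holds). The fingers move at their own pace and stop on an object; "newtons" is the grip in N (left out, the last holds). Time passes only in rows, so rows that do not move let the fingers close. It gives the time, the measured TCP pose, the force and the opening at its end, in the units of the state.
- bot.sense(): the state, without advancing time (a new reading comes with each control period).
- optics.capture(name): name is "scene" or "side" or "wrist"; returns the picture (384x512x3 uint8, red, green, blue); there is no depth.
- optics.camera_params(name): a dict with "K" (3x3 intrinsics, pixels), "k1" (the pictures are not rectified: a ray, as slopes to the right and down, at radius r is drawn at 1 + k1 r^2 times it, then the intrinsics apply), "extrinsics" (4x4, takes a point from world to camera coordinates). Camera axes: x right, y down, z forward; pixel columns grow to the right and rows downward; lengths in m; the calibration is good to about 2 mm. A picture is of the moment at which its call begins: read the wrist's pose just before it. camera_params takes no time and is no camera call; for the wrist camera it gives the pose at the moment of the call.
- bot.finish_job(): hands the job in, once; it reports no verdict.
The state is a dict: "time_s": time; "qpos": joint angles; "dq": joint speeds; "joint_efforts": joint torques, N m; "position": TCP position; "tcp_rot": TCP orientation; "wrist_force": force on the tool from outside, world axes, zero at the start; "ft_torque": the same for the moment, N m; "finger_gap": finger opening in m.
Only numpy, scipy, OpenCV 4.12 (cv2) and the standard library are available. Lean on these libraries where they do the work, as an engineer would, in place of code of your own. Each camera call takes 0.05 s, during which the arm holds its last target. There are 200 camera calls.

TASK

Lift the red rocker cover straight up off the two studs of the cylinder head, without forcing or levering it, then turn it over and lay it open side up in the middle of the blue rubber mat, so that its gasket stays off the gritty bench. On the way, stand it on its end or side and let go of it to change your grip; do not drop it or let it topple, and leave all the other things where they lie.

Things in the scene. Friction and masses are not known exactly. Their poses are not given: they have to be found in the camera images.
- rocker_cover: loose red rocker cover, an oblong box open on one side: 96 mm long (its x), 60 wide (y), 44 high, 0.28 kg, walls 3 mm, corners 10 mm radius. Origin: middle of the open side, in the plane of the black gasket rim; z points to the closed top (up at the start). Turned over, it rests on two ribs on its top, its origin 44 mm above the support. Two 11 mm holes in the top let the studs through
- cover_middle (a point): the middle of the rocker cover, 22 mm from its origin along its z. The cover can be gripped here across its two flat long sides (60 mm apart, each flat over 76 mm), and stands steadily on either flat end (40 x 42 mm, at its x = -48 and +48 mm)
- cylinder_head: aluminium finned cylinder head, fixed, on two wooden strips on the bench; 114 mm long (its x, also the cover's x), 138 mm wide over its flange studs, with a spark plug at its +x end that reaches 88 mm from the middle. Origin on the bench under its middle
- head_deck (a point): middle of the head's flat top deck (104 x 68 mm), 80 mm above the bench, on which the cover's rim sits; a 6 mm lip stands inside the rim with 2 mm play. Two upright studs, 6 mm thick, at the head's x = -30 and +30 mm, stand 50 mm above the deck, 8 mm out of the cover's top: the cover must rise over 50 mm to be clear
- parts_mat: the blue ribbed rubber mat lying fixed on the bench, 170 x 170 mm, 3 mm thick; origin under its middle
- ratchet: ratchet with a black handle lying flat, 235 x 36 x 31 mm; origin under its middle; not to be disturbed
- chuck_key_1: T-shaped steel chuck key lying flat, 71 x 61 x 18 mm; origin under its middle; not to be disturbed
- spark_plug: loose spark plug lying on its side, 73 x 21 x 21 mm; origin under its middle; not to be disturbed
- bearing_1: ball bearing lying flat, a steel ring 52 mm across, 14 mm high; origin under its middle; not to be disturbed

How it is judged:
By the outcome, as a careful person would: the job done as asked, in the order asked, and still so for the second after the job is handed in, with the robot touching nothing.
It also fails if it takes over 56 s, if anything falls off the work surface, if the arm or the gripper's body presses on something with over 40 N, if the wrist force passes 120 N, or if a joint passes its speed limit or range.

## Working session

There is one attempt and no reset: what is moved stays moved. The work goes in short steps, Python scripts to look and compute and a tool call to move; the robot and the scene stay as the last step left them, time stands still between calls to the robot, and variables do not carry over. Pictures are saved under pics/ and viewed, on a budget of 10 in all, crops included, one or two more only if the job needs it, and the job is handed in when it is done.

Besides the shell and the picture viewer there is one more tool, called after "Call:" as name(argument=value, ...) on one line, values as JSON. play_rows: Moves the arm, as the interface text tells. Shifts and turns lie within -1 to 1; 1 stands for 2 cm of shift or 5 degrees of turn. Its arguments: {"type":"object","properties":{"moves":{"type":"array","items":{"type":"object","properties":{"x":{"type":"number"},"y":{"type":"number"},"z":{"type":"number"},"rx":{"type":"number"},"ry":{"type":"number"},"rz":{"type":"number"}}}},"fingers":{"type":"number"},"newtons":{"type":"number"}},"required":["moves"]}

```bash
ls; mkdir -p pics
python3 - <<'E'
from rig import bot, optics
import cv2,numpy as np
s=bot.sense();print(s)
for n in("scene","side"):
    p=optics.camera_params(n);print(n,p)
    cv2.imwrite(f"pics/{n}0.png",cv2.resize(optics.capture(n)[:,:,::-1],(800,600),interpolation=cv2.INTER_CUBIC))
E
```

```text
pics
{'time_s': 0.0, 'qpos': array([ 1.06330738e+00,  9.18571218e-02,  1.23187601e+00, -1.07645974e-05,
        1.81980230e+00, -5.67420936e-02]), 'dq': array([ 0.00175758, -0.00032369,  0.00083892, -0.00106666,  0.00124497,
        0.00018015]), 'joint_efforts': array([-1.48909544e-04, -4.46468925e+01, -4.06433165e+01,  7.02045718e-02,
        2.96579918e-02, -1.64130774e-04]), 'position': array([0.26124119, 0.53975503, 0.19561355]), 'tcp_rot': array([ 2.66088878,  1.66832978, -0.0026646 ]), 'wrist_force': array([-0.83799391, -0.48978784, -0.95166437]), 'ft_torque': array([-0.00134693,  0.0077466 , -0.05586085]), 'finger_gap': 0.08808910872728247}
scene {'K': array([[379.09382249,   0.        , 253.52068831],
       [  0.        , 379.09382249, 186.78851724],
       [  0.        ,   0.        ,   1.        ]]), 'k1': -0.12679097590840996, 'extrinsics': array([[ 0.78244051, -0.62218565,  0.0259203 , -0.30891388],
       [-0.25609182, -0.35943611, -0.897342  ,  0.2479875 ],
       [ 0.56763001,  0.69547876, -0.44057403,  0.59056026],
       [ 0.        ,  0.        ,  0.        ,  1.        ]])}
side {'K': array([[484.82114719,   0.        , 259.89542346],
       [  0.        , 484.82114719, 190.20680263],
       [  0.        ,   0.        ,   1.        ]]), 'k1': -0.04502608420166209, 'extrinsics': array([[-0.97416663, -0.2246156 ,  0.02339246,  0.55276856],
       [-0.1443091 ,  0.53948243, -0.82953818,  0.06484626],
       [ 0.1737074 , -0.81148415, -0.55795986,  1.12450423],
       [ 0.        ,  0.        ,  0.        ,  1.        ]])}
```

View pics/scene0.png

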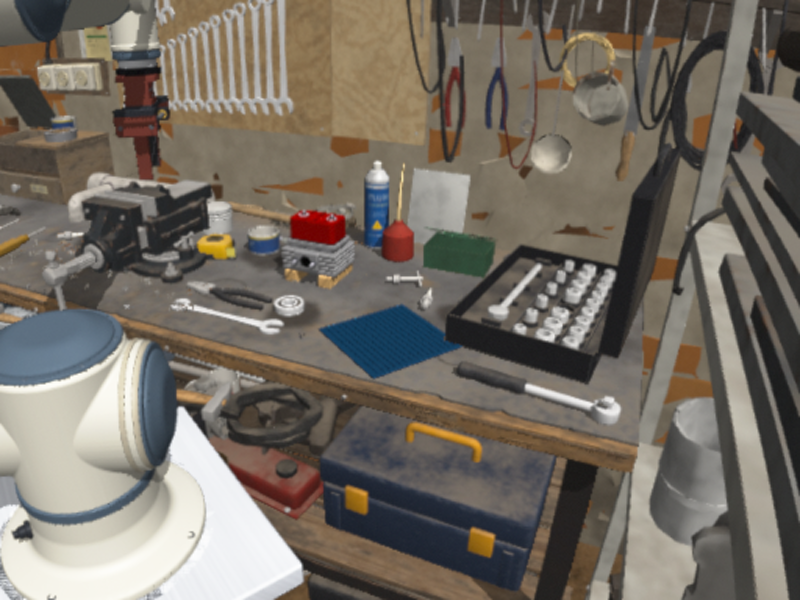

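View pics/side0.png

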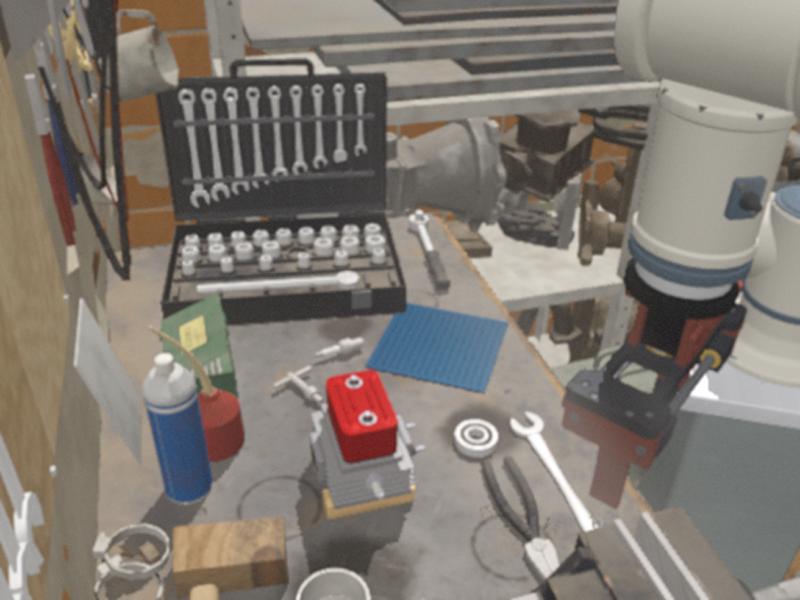

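Scene: red cover at about (318,228), mat at about (390,340). In the side view (800x600), the stud tops are near (353,380) and (367,417), and the mat corners near (389,306), (508,320), (475,389) and (367,363).

```bash
cat > h.py <<'E'
from rig import bot, optics
import cv2,numpy as np
from scipy.spatial.transform import Rotation as R
def dist(p): return np.array([p["k1"],0,0,0,0.])
def w(p,uv,z):  # pixels -> world on plane z
    n=cv2.undistortPoints(np.array(uv,float).reshape(-1,1,2),p["K"],dist(p)).reshape(-1,2)
    E=p["extrinsics"];d=np.c_[n,np.ones(len(n))]@E[:3,:3];c=-E[:3,:3].T@E[:3,3]
    return c+d*((np.array(z)-c[2])/d[:,2])[:,None]
def px(p,X):
    E=p["extrinsics"]
    return cv2.projectPoints(np.array(X,float).reshape(-1,1,3),cv2.Rodrigues(E[:3,:3])[0],E[:3,3],p["K"],dist(p))[0].reshape(-1,2)
def crop(img,x,y,wd,ht,name,W=800):
    cv2.imwrite(name,cv2.resize(img[y:y+ht,x:x+wd,::-1],(W,W*ht//wd),interpolation=cv2.INTER_CUBIC))
E
python3 - <<'E'
from h import *
p=optics.camera_params("side");f=.64
m=np.array([(389,306),(508,320),(475,389),(367,363)])*f
M=w(p,m,np.full(4,.003));print(M,M.mean(0))
S=w(p,np.array([(353,380),(367,417)])*f,np.full(2,.13));print(S,S.mean(0),np.linalg.norm(S[0]-S[1]))
p=optics.camera_params("scene")
M=w(p,np.array([(320,330),(403,306),(461,348),(376,375)])*f,np.full(4,.003));print(M,M.mean(0))
S=w(p,np.array([(303,213),(333,216)])*f,np.full(2,.13));print(S)
print("wrist K",optics.camera_params("wrist"))
im=optics.capture("side");crop(im,190,220,96,72,"pics/c1.png")
E
```

```text
[[0.57969557 0.06469976 0.003     ]
 [0.39633248 0.05450536 0.003     ]
 [0.42090798 0.22489263 0.003     ]
 [0.5753659  0.20809104 0.003     ]] [0.49307548 0.1380472  0.003     ]
[[0.53977281 0.39190984 0.13      ]
 [0.50934301 0.44474684 0.13      ]] [0.52455791 0.41832834 0.13      ] 0.060973119032968245
[[0.40759022 0.21747458 0.003     ]
 [0.57274932 0.20419339 0.003     ]
 [0.5567598  0.03919742 0.003     ]
 [0.40375441 0.05841315 0.003     ]] [0.48521344 0.12981964 0.003     ]
[[0.50150781 0.42198031 0.13      ]
 [0.53838434 0.37500544 0.13      ]]
wrist K {'K': array([[294.08549901,   0.        , 252.11904854],
       [  0.        , 294.08549901, 189.70995943],
       [  0.        ,   0.        ,   1.        ]]), 'k1': -0.06551043156388689, 'extrinsics': array([[ 0.43567577,  0.90010004, -0.00255792, -0.59971803],
       [ 0.86103576, -0.41593595,  0.2925999 , -0.0360775 ],
       [ 0.26230525, -0.12968114, -0.95623154,  0.39198102],
       [ 0.        ,  0.        ,  0.        ,  1.        ]])}
```

View pics/c1.png

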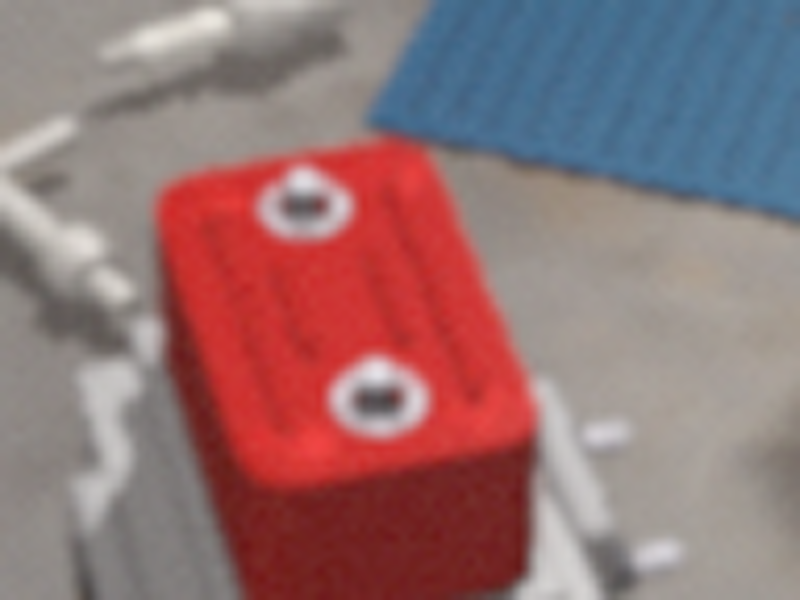

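Crop: stud tips at about crop (303,172) and (375,360). The cover lies lengthwise along about (-0.5, 0.87), centred near (0.523, 0.412). I'll approach high over it for a wrist look.

Call:
play_rows(moves=[{"y": 1,"z": -0.4},{"y": 1,"z": -0.4},{"y": 1,"z": -0.4},{"y": 1,"z": -0.4},{"y": 1,"z": -0.4},{"y": 1,"z": -0.4},{"y": 1,"z": -0.4}], fingers=1)

```text
$.moves[0]: bad value
```

Call:
play_rows(moves=[{"y": 1},{"y": 1},{"y": 1},{"y": 1},{"y": 1},{"y": 1},{"y": 0.5},{"rz": 0.98},{"rz": 0.98},{"rz": 0.98},{"rz": 0.98},{"rz": 0.98},{"rz": 0.98},{"rz": 0.98},{},{}])

```text
$.moves[0]: bad value
```

Run:
```python
from h import *
s=bot.sense();p=optics.camera_params("wrist")
im=optics.capture("wrist");cv2.imwrite("pics/w1.png",cv2.resize(im[:,:,::-1],(800,600),interpolation=cv2.INTER_CUBIC))
import pickle;pickle.dump((p,im),open("w1.pkl","wb"))
print(s["time_s"],s["qpos"],s["position"],s["tcp_rot"],R.from_rotvec(s["tcp_rot"]).as_matrix().round(3))
```

```text
0.15 [ 1.06330298e+00  9.16925393e-02  1.23158601e+00  2.58281636e-06
  1.81980734e+00 -5.67019141e-02] [0.26128218 0.53983331 0.19587583] [ 2.66111691e+00  1.66839625e+00 -2.05612660e-03] [[ 0.436  0.9   -0.001]
 [ 0.9   -0.436 -0.001]
 [-0.001 -0.    -1.   ]]
```

View pics/w1.png

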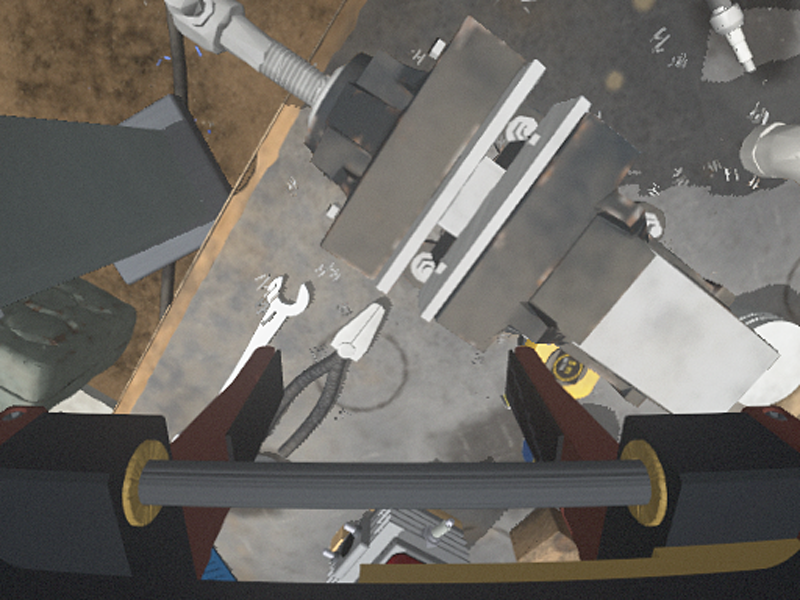

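The moves were refused, so I assume every key is needed. The picture shows the vise ahead and the head at the bottom edge, (400,560). Retrying with full rows.

Call:
play_rows(moves=[{"x": 0,"y": 1,"z": -0.4,"rx": 0,"ry": 0,"rz": 0},{"x": 0,"y": 1,"z": -0.4,"rx": 0,"ry": 0,"rz": 0},{"x": 0,"y": 1,"z": -0.4,"rx": 0,"ry": 0,"rz": 0},{"x": 0,"y": 1,"z": -0.4,"rx": 0,"ry": 0,"rz": 0},{"x": 0,"y": 1,"z": -0.4,"rx": 0,"ry": 0,"rz": 0},{"x": 0,"y": 1,"z": -0.4,"rx": 0,"ry": 0,"rz": 0},{"x": 0,"y": 1,"z": -0.4,"rx": 0,"ry": 0,"rz": 0}], fingers=1)

```text
time_s: 1.08
position: [0.3887, 0.4784, 0.2533]
tcp_rot: [-2.662, -1.669, -0.0]
wrist_force: [-0.0, 0.0, -0.1]
finger_gap: 0.0879
```

Call:
play_rows(moves=[{"x": 0,"y": 1,"z": 0,"rx": 0,"ry": 0,"rz": 0.8},{"x": 0.06,"y": 0.99,"z": 0,"rx": 0,"ry": 0,"rz": 0.8},{"x": 0.13,"y": 0.99,"z": 0,"rx": 0,"ry": 0,"rz": 0.8},{"x": 0.2,"y": 0.98,"z": 0,"rx": 0,"ry": 0,"rz": 0.8},{"x": 0.26,"y": 0.96,"z": 0,"rx": 0,"ry": 0,"rz": 0.8},{"x": 0.33,"y": 0.94,"z": 0,"rx": 0,"ry": 0,"rz": 0.8},{"x": 0,"y": 0,"z": 0,"rx": 0,"ry": 0,"rz": 1},{"x": 0,"y": 0,"z": 0,"rx": 0,"ry": 0,"rz": 1},{"x": 0,"y": 0,"z": 0,"rx": 0,"ry": 0,"rz": 0},{"x": 0,"y": 0,"z": 0,"rx": 0,"ry": 0,"rz": 0}])

```text
time_s: 2.33
position: [0.4949, 0.4259, 0.2528]
tcp_rot: [3.033, 0.82, -0.0]
wrist_force: [0.2, -0.1, 0.5]
finger_gap: 0.088
```

Run:
```python
from h import *
s=bot.sense();p=optics.camera_params("wrist")
im=optics.capture("wrist");cv2.imwrite("pics/w2.png",cv2.resize(im[:,:,::-1],(800,600),interpolation=cv2.INTER_CUBIC))
import pickle;pickle.dump((p,im),open("w2.pkl","wb"))
print(s["time_s"],s["qpos"],s["position"],R.from_rotvec(s["tcp_rot"]).as_matrix().round(3))
```

```text
2.325 [6.58470595e-01 2.60962178e-01 9.41198256e-01 5.85158084e-06
 1.93948762e+00 1.30251729e-01] [0.49488825 0.42586386 0.25280207] [[ 0.864  0.504 -0.   ]
 [ 0.504 -0.864 -0.   ]
 [-0.     0.    -1.   ]]
```

View pics/w2.png

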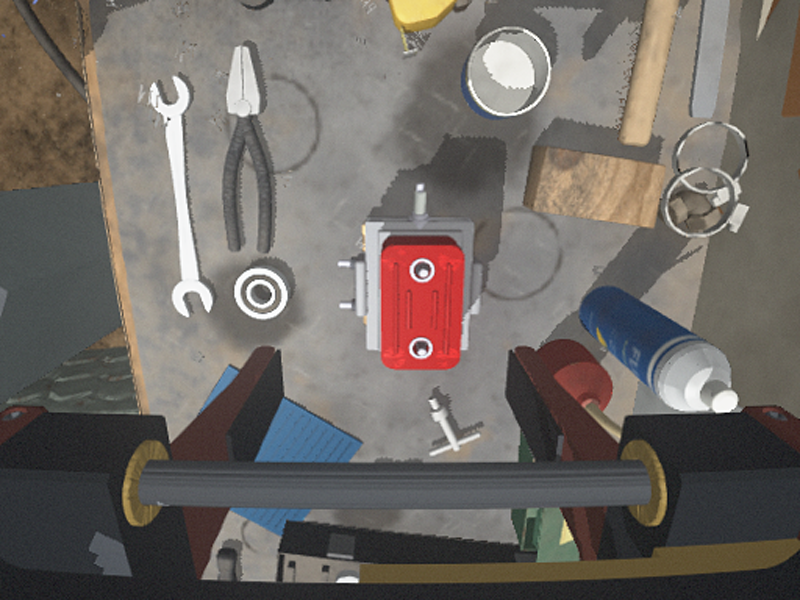

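Wrist view: hole centres near (423,270) and (421,349), cover square to the image, bearing at (262,293), chuck key at (455,425).

Run:
```python
from h import *
import pickle
p,im=pickle.load(open("w2.pkl","rb"))
S=w(p,np.array([(423,270),(421,349)])*.64,[.122,.122]);print(S,S.mean(0),np.linalg.norm(S[0]-S[1]),np.degrees(np.arctan2(*(S[0]-S[1])[1::-1])))
# red top outline corners extents
hsv=cv2.cvtColor(im,cv2.COLOR_RGB2HSV);m=((hsv[...,0]<6)|(hsv[...,0]>174))&(hsv[...,1]>200)&(hsv[...,2]>170)
m=m.astype(np.uint8);m[235:]=0;n,l,st,c=cv2.connectedComponentsWithStats(m);i=1+st[1:,4].argmax();print(st[i],c[i])
box=cv2.boxPoints(cv2.minAreaRect(np.argwhere(l==i)[:,::-1].astype(np.float32)));B=w(p,box,np.full(4,.122));print(B,B.mean(0),np.linalg.norm(B[0]-B[1]),np.linalg.norm(B[1]-B[2]))
p=optics.camera_params("side")
S=w(p,np.array([(226.7,244.6),(235.4,267.8)]),[.122]*2);print(S,S.mean(0))
```

```text
[[0.51197609 0.43885622 0.122     ]
 [0.54248283 0.38587    0.122     ]] [0.52722946 0.41236311 0.122     ] 0.061140830410094174 119.93112388811431Traceback (most recent call last):
  File "<stdin>", line 7, in <module>
ValueError: attempt to get argmax of an empty sequence
```

Cover centre is (0.527, 0.412), yaw 120°. My plan is to grip tilted about -30°, stand the cover with the tool at +60°, regrip at -30° and lay it down at +60°. I'll tilt now, logging states so I can fit the arm kinematics.

Call:
play_rows(moves=[{"x": 0,"y": 0,"z": 0,"rx": 1,"ry": 0,"rz": 0},{"x": 0,"y": 0,"z": 0,"rx": 1,"ry": 0,"rz": 0},{"x": 0,"y": 0,"z": 0,"rx": 1,"ry": 0,"rz": 0}])

```text
time_s: 2.75
position: [0.4946, 0.4262, 0.2532]
tcp_rot: [-2.784, -0.753, 0.099]
wrist_force: [-0.5, 0.1, 0.3]
finger_gap: 0.088
```

```bash
cat > log.py <<'E'
import json
from h import *
def log():
    s=bot.sense();open("s.jsonl","a").write(json.dumps([list(map(float,s[k])) for k in("qpos","position","tcp_rot")])+"\n");return s
if __name__=="__main__":
    s=log();print(s["time_s"],s["qpos"].round(3),s["position"].round(4),R.from_rotvec(s["tcp_rot"]).as_matrix().round(3).tolist(),s["wrist_force"].round(1),s["finger_gap"])
E
cat > s.jsonl <<'E'
[[1.06330738,0.0918571218,1.23187601,0,1.81980230,-0.0567420936],[0.26124119,0.53975503,0.19561355],[2.66088878,1.66832978,-0.0026646]]
[[0.658470595,0.260962178,0.941198256,0,1.93948762,0.130251729],[0.49488825,0.42586386,0.25280207],[3.033,0.82,0]]
E
python3 log.py
```

```text
2.75 [0.507 0.222 1.009 0.28  1.903 0.072] [0.4946 0.4262 0.2532] [[0.864, 0.487, -0.131], [0.504, -0.834, 0.226], [0.001, -0.261, -0.965]] [-0.5  0.1  0.3] 0.08797027121362232
```

Call:
play_rows(moves=[{"x": 0,"y": 0,"z": 0.5,"rx": 1,"ry": 0,"rz": 0},{"x": 0,"y": 0,"z": 0.5,"rx": 1,"ry": 0,"rz": 0},{"x": 0,"y": 0,"z": 0.5,"rx": 1,"ry": 0,"rz": 0},{"x": 0,"y": 0,"z": 0,"rx": 0,"ry": 0,"rz": 0}])

```text
time_s: 3.25
position: [0.4898, 0.4334, 0.2222]
tcp_rot: [-2.541, -0.682, 0.188]
wrist_force: [1.2, -1.2, 0.5]
finger_gap: 0.0878
```

```bash
python3 log.py
cat > kin.py <<'E'
from h import *
import json
from scipy.optimize import least_squares
# a1,d1,L2,a3,L4,a5(offset after q5),d6, signs
def fk(q,k,sg=(1,1)):
    a1,d1,L2,a3,L4,a6,d6,al=k
    T=R.from_euler("z",q[0]); p=np.array([0,0,d1])+T.apply([a1,0,0])
    T2=T*R.from_euler("y",q[1]); p=p+T2.apply([0,0,L2])
    T3=T2*R.from_euler("y",q[2]); p=p+T3.apply([a3,0,L4])
    T5=T3*R.from_euler("z",sg[0]*q[3])*R.from_euler("y",q[4]); p=p+T5.apply([a6,0,d6])
    return p,T5*R.from_euler("z",sg[1]*q[5])
def fit():
    D=[tuple(map(np.array,json.loads(l))) for l in open("s.jsonl")]
    f=lambda k,sg:np.r_[np.concatenate([fk(q,k,sg)[0]-p for q,p,r in D]),1e-4*(k-np.array([0,.3,.45,0,.45,0,.35,0]))]
    out=[]
    for sg in((1,1),(-1,1)):
        r=least_squares(f,[0,.3,.45,0,.45,0,.35,0],args=(sg,));out.append((r.cost,sg,r.x))
    c,sg,k=min(out,key=lambda t:t[0])
    T0=[(fk(q,k,sg)[1].inv()*R.from_rotvec(r)) for q,p,r in D]
    return c,sg,k,T0
if __name__=="__main__":
    c,sg,k,T0=fit();print(c,sg,k.round(4));[print(t.as_rotvec().round(3)) for t in T0]
E
python3 kin.py
```

```text
3.25 [ 0.382  0.21   1.143  0.537  1.833 -0.011] [0.4898 0.4334 0.2222] [[0.865, 0.433, -0.253], [0.501, -0.75, 0.431], [-0.004, -0.5, -0.866]] [ 1.2 -1.2  0.5] 0.08775563794499909
0.001207352133421571 (1, 1) [-0.3074  0.1302  0.3755  0.0778  0.5127 -0.3568  0.3561  0.    ]
[-0.     0.    -3.142]
[ 0.    -0.    -3.141]
[-0.     0.     3.142]
[-0.     0.     3.142]
```

```bash
sed -i 's/a1,d1,L2,a3,L4,a6,d6,al=k/a1,d1,L2,a3,L4,a6,d6,b1,b5=k/; s/T.apply(\[a1,0,0\])/T.apply([a1,b1,0])/; s/T5.apply(\[a6,0,d6\])/T5.apply([a6,b5,d6])/; s/,.35,0\]/,.35,0,0]/g' kin.py; python3 kin.py
```

```text
2.556043515508679e-10 (1, 1) [-0.      0.1572  0.3726  0.0969  0.5585 -0.      0.3752  0.034   0.    ]
[-0.     0.    -3.142]
[ 0.    -0.    -3.141]
[-0.     0.     3.142]
[-0.     0.     3.142]
```

```bash
cat > ik.py <<'E'
from kin import *
_,sg,k,_=fit()
lo=np.array([-2.87,-.86,.17,-1.51,.06,-2.65]);hi=-lo*0+np.array([2.87,2.18,2.46,4.65,2.69,2.65])
Z0=R.from_euler("z",np.pi)
def tool(h,tau):
    h,tau=np.radians([h,tau]);H=np.array([np.cos(h),np.sin(h),0]);z=-np.cos(tau)*np.array([0,0,1])+np.sin(tau)*H
    x=np.array([-H[1],H[0],0]);return R.from_matrix(np.c_[x,np.cross(z,x),z])
def ik(p,Rt,q0):
    def f(q):
        a,b=fk(q,k,sg);return np.r_[a-p,.3*((b*Z0).inv()*Rt).as_rotvec()]
    r=least_squares(f,np.clip(q0,lo+.01,hi-.01),bounds=(lo,hi));return r.x,np.abs(r.fun).max()
def pose(c,h,tau,back=0): # grasp point at c (minus back along z)
    Rt=tool(h,tau);return np.array(c)+Rt.apply([0,0,.019-back]),Rt
E
python3 - <<'E'
from ik import *
q0=np.array(json.loads(open("s.jsonl").readlines()[-1])[0])
m=(.49,.135)
for h in range(-105,120,15):
    o=[]
    for z,t in((.051,60),(.051,45),(.051,-30),(.051,-45),(.025,60),(.025,45)):
        best=min((ik(*pose((*m,z),h,t),g) for g in (q0,np.array([.27,.2,1.2,0,1.8,-1.2]),np.array([.27,.2,1.5,1,1.2,0]))),key=lambda r:r[1]);o.append("%d:%s"%(t,"OK "+str(best[0].round(1)) if best[1]<1e-3 else "--"))
    print(h,o)
E
```

```text
-105 ['60:OK [ 0.6  0.6  1.3 -0.7  2.1  0.8]', '45:OK [ 0.5  0.4  1.4 -0.6  2.   0.8]', '-30:OK [-0.2 -0.3  2.   0.5  1.4  0. ]', '-45:OK [-0.3 -0.2  2.   0.8  1.5 -0.2]', '60:OK [ 0.6  0.6  1.3 -0.7  2.1  0.8]', '45:OK [ 0.5  0.4  1.4 -0.5  1.9  0.8]']
-90 ['60:OK [ 0.7  0.4  1.4 -0.8  1.9  0.7]', '45:OK [ 0.6  0.3  1.5 -0.6  1.8  0.6]', '-30:OK [-0.2 -0.1  1.8  0.5  1.5 -0.2]', '-45:OK [-0.3 -0.   1.9  0.7  1.6 -0.4]', '60:OK [ 0.7  0.5  1.5 -0.8  1.9  0.7]', '45:OK [ 0.6  0.3  1.5 -0.6  1.8  0.6]']
-75 ['60:OK [ 0.8  0.3  1.6 -0.9  1.8  0.6]', '45:OK [ 0.7  0.1  1.7 -0.7  1.7  0.5]', '-30:OK [-0.1 -0.   1.7  0.5  1.6 -0.4]', '-45:OK [-0.3  0.1  1.7  0.7  1.7 -0.5]', '60:OK [ 0.8  0.3  1.6 -0.9  1.8  0.6]', '45:OK [ 0.7  0.2  1.7 -0.7  1.6  0.5]']
-60 ['60:OK [ 0.8  0.1  1.8 -1.   1.6  0.5]', '45:OK [ 0.7 -0.   1.8 -0.8  1.5  0.3]', '-30:OK [-0.1  0.1  1.6  0.4  1.7 -0.6]', '-45:OK [-0.2  0.3  1.5  0.6  1.9 -0.7]', '60:OK [ 0.8  0.2  1.9 -1.   1.6  0.5]', '45:OK [ 0.7 -0.   1.9 -0.8  1.5  0.3]']
-45 ['60:OK [ 0.8 -0.1  2.1 -1.1  1.4  0.4]', '45:OK [ 0.7 -0.2  2.  -0.8  1.4  0.1]', 
[... 963 characters left out ...]
0:--', '45:--']
45 ['60:--', '45:--', '-30:OK [ 0.3  0.3  1.3 -0.2  1.9 -2. ]', '-45:OK [ 0.4  0.6  1.1 -0.3  2.2 -2. ]', '60:--', '45:--']
60 ['60:--', '45:--', '-30:OK [ 0.4  0.3  1.4 -0.3  1.9 -2.2]', '-45:OK [ 0.5  0.5  1.2 -0.5  2.1 -2.2]', '60:--', '45:--']
75 ['60:--', '45:--', '-30:OK [ 0.5  0.2  1.5 -0.4  1.8 -2.4]', '-45:OK [ 0.5  0.4  1.4 -0.6  2.  -2.4]', '60:--', '45:--']
90 ['60:--', '45:--', '-30:OK [ 0.5  0.1  1.6 -0.5  1.7 -2.6]', '-45:OK [ 0.6  0.3  1.5 -0.6  1.8 -2.5]', '60:--', '45:--']
105 ['60:OK [-0.3  0.3  1.6  0.8  1.9  2.5]', '45:OK [-0.3  0.1  1.7  0.7  1.7  2.6]', '-30:--', '-45:--', '60:OK [-0.3  0.3  1.7  0.8  1.8  2.5]', '45:OK [-0.3  0.1  1.7  0.7  1.7  2.6]']
```

The kinematic fit is exact, and h=-60° works for every tilt. Next, the approach to the grasp.

```bash
cat > go.py <<'E'
from ik import *
from log import log
def go(c,h,tau,back=0):
    s=log();Rm=R.from_rotvec(s["tcp_rot"]);p,Rt=pose(c,h,tau,back)
    d=Rm.inv().apply(p-s["position"]);dr=(Rm.inv()*Rt).as_rotvec(degrees=True)
    print("t",round(s["time_s"],2),"F",s["wrist_force"].round(1),"gap",round(s["finger_gap"],4),"pos",s["position"].round(4))
    print("shift units tool",(d/.02).round(2),"turn units",(dr/5).round(2)," world mm",((p-s["position"])*1e3).round(1))
E
python3 -c "
from go import *
go((.527,.412,.110),-60,-30)
p=optics.camera_params('side')
S=w(p,np.array([(226.7,244.6),(235.4,267.8)]),[.122]*2);print(S.mean(0))"
```

```text
t 3.25 F [ 1.2 -1.2  0.5] gap 0.0878 pos [0.4898 0.4334 0.2222]
shift units tool [1.1  4.41 4.88] turn units [ 0.    0.05 -0.01]  world mm [  32.5  -13.2 -128.7]
[0.52524099 0.41222434 0.122     ]
```

Call:
play_rows(moves=[{"x": 0.22,"y": 0.9,"z": 0,"rx": 0,"ry": 0,"rz": 0},{"x": 0.22,"y": 0.9,"z": 0,"rx": 0,"ry": 0,"rz": 0},{"x": 0.22,"y": 0.9,"z": 0,"rx": 0,"ry": 0,"rz": 0},{"x": 0.22,"y": 0.9,"z": 0,"rx": 0,"ry": 0,"rz": 0},{"x": 0.22,"y": 0.8,"z": 0,"rx": 0,"ry": 0,"rz": 0},{"x": 0,"y": 0,"z": 0.8,"rx": 0,"ry": 0,"rz": 0},{"x": 0,"y": 0,"z": 0.8,"rx": 0,"ry": 0,"rz": 0},{"x": 0,"y": 0,"z": 0.7,"rx": 0,"ry": 0,"rz": 0},{"x": 0,"y": 0,"z": 0.7,"rx": 0,"ry": 0,"rz": 0},{"x": 0,"y": 0,"z": 0.7,"rx": 0,"ry": 0,"rz": 0},{"x": 0,"y": 0,"z": 0.6,"rx": 0,"ry": 0,"rz": 0},{"x": 0,"y": 0,"z": 0.5,"rx": 0,"ry": 0,"rz": 0},{"x": 0,"y": 0,"z": 0,"rx": 0,"ry": 0,"rz": 0},{"x": 0,"y": 0,"z": 0,"rx": 0,"ry": 0,"rz": 0}])

```text
time_s: 5.0
position: [0.523, 0.4215, 0.0979]
tcp_rot: [-2.539, -0.685, 0.182]
wrist_force: [-0.2, -1.0, -0.5]
finger_gap: 0.0882
```

```bash
python3 -c "
from go import *
go((.527,.412,.110),-60,-30)
import pickle
p=optics.camera_params('wrist');im=optics.capture('wrist');pickle.dump((p,im),open('w3.pkl','wb'))
cv2.imwrite('pics/w3.png',cv2.resize(im[:,:,::-1],(800,600)))
print(px(p,[(.527,.412,.122),(.512,.438,.122),(.542,.386,.122)])/.64)"
```

```text
t 5.0 F [-0.2 -1.  -0.5] gap 0.0882 pos [0.523  0.4215 0.0979]
shift units tool [-0.06  0.14  0.17] turn units [0.   0.01 0.03]  world mm [-0.7 -1.3 -4.4]
[[388.78470044 365.17917923]
 [389.20153498 289.92156437]
 [388.35867557 445.51311017]]
```

View pics/w3.png

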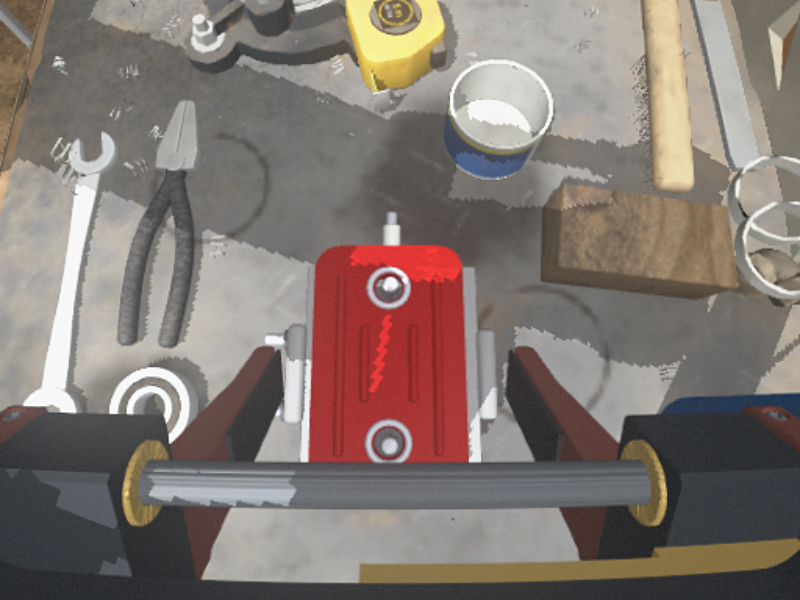

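Holes seen at (389,288) and (389,443), within about 2 px of the prediction and centred between the fingers. I'll step in and grip.

Call:
play_rows(moves=[{"x": -0.05,"y": 0.14,"z": 0.17,"rx": 0,"ry": 0,"rz": 0.03},{"x": 0,"y": 0,"z": 0,"rx": 0,"ry": 0,"rz": 0}])

```text
time_s: 5.3
position: [0.5222, 0.4201, 0.0927]
tcp_rot: [-2.541, -0.681, 0.185]
wrist_force: [-0.4, 1.0, -0.3]
finger_gap: 0.0883
```

Call:
play_rows(moves=[{"x": 0,"y": 0,"z": 0,"rx": 0,"ry": 0,"rz": 0},{"x": 0,"y": 0,"z": 0,"rx": 0,"ry": 0,"rz": 0},{"x": 0,"y": 0,"z": 0,"rx": 0,"ry": 0,"rz": 0},{"x": 0,"y": 0,"z": 0,"rx": 0,"ry": 0,"rz": 0},{"x": 0,"y": 0,"z": 0,"rx": 0,"ry": 0,"rz": 0},{"x": 0,"y": 0,"z": 0,"rx": 0,"ry": 0,"rz": 0}], fingers=-1, newtons=35)

```text
time_s: 6.05
position: [0.5221, 0.4204, 0.0932]
tcp_rot: [-2.54, -0.681, 0.185]
wrist_force: [-0.5, -0.1, 0.8]
finger_gap: 0.0598
```

```bash
python3 -c "
from go import *
go((.527,.412,.110),-60,-30)"
```

```text
t 6.05 F [-0.5 -0.1  0.8] gap 0.0598 pos [0.5221 0.4204 0.0932]
shift units tool [ 0.    0.   -0.02] turn units [-0.    0.02  0.  ]  world mm [ 0.2 -0.2  0.3]
```

Gripped (gap 59.8 mm, no side force). Now lifting straight up.

Call:
play_rows(moves=[{"x": 0,"y": -0.1,"z": -0.173,"rx": 0,"ry": 0,"rz": 0},{"x": 0,"y": -0.15,"z": -0.26,"rx": 0,"ry": 0,"rz": 0},{"x": 0,"y": -0.2,"z": -0.346,"rx": 0,"ry": 0,"rz": 0},{"x": 0,"y": -0.2,"z": -0.346,"rx": 0,"ry": 0,"rz": 0}])

```text
time_s: 6.55
position: [0.5223, 0.4205, 0.1199]
tcp_rot: [-2.54, -0.681, 0.184]
wrist_force: [0.1, -0.7, -2.2]
finger_gap: 0.0594
```

Call:
play_rows(moves=[{"x": 0,"y": -0.25,"z": -0.433,"rx": 0,"ry": 0,"rz": 0},{"x": 0,"y": -0.25,"z": -0.433,"rx": 0,"ry": 0,"rz": 0},{"x": 0,"y": -0.25,"z": -0.433,"rx": 0,"ry": 0,"rz": 0},{"x": 0,"y": -0.3,"z": -0.52,"rx": 0,"ry": 0,"rz": 0},{"x": 0,"y": -0.3,"z": -0.52,"rx": 0,"ry": 0,"rz": 0},{"x": 0,"y": -0.3,"z": -0.52,"rx": 0,"ry": 0,"rz": 0},{"x": 0,"y": 0,"z": 0,"rx": 0,"ry": 0,"rz": 0}])

```text
time_s: 7.42
position: [0.5228, 0.4207, 0.1869]
tcp_rot: [-2.54, -0.682, 0.181]
wrist_force: [-0.5, 0.4, -2.1]
finger_gap: 0.0593
```

```bash
python3 -c "
from go import *
go((.49,.135,.20),-60,-30)
a=optics.capture('side');b=optics.capture('scene')
cv2.imwrite('pics/s2.png',np.hstack([cv2.resize(a[90:330,150:390,::-1],(400,400),interpolation=cv2.INTER_CUBIC),cv2.resize(b[110:270,160:320,::-1],(400,400),interpolation=cv2.INTER_CUBIC)]))"
```

```text
t 7.42 F [-0.5  0.4 -2.1] gap 0.0593 pos [0.5228 0.4207 0.1869]
shift units tool [-8.57  9.67 -5.4 ] turn units [ 0.   -0.01  0.02]  world mm [ -37.5 -277.5   -3.4]
```

View pics/s2.png

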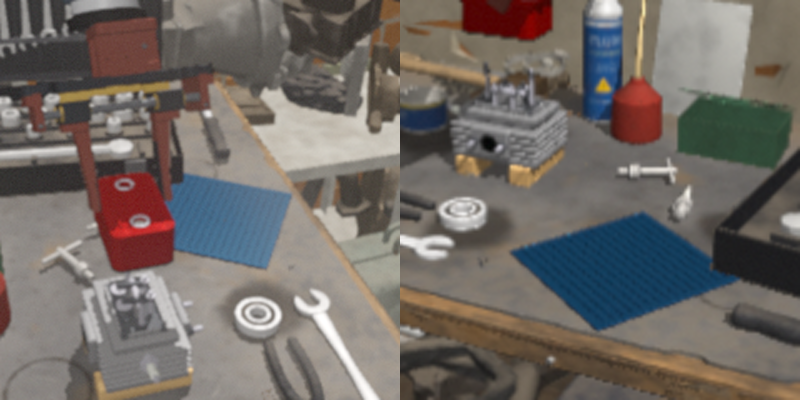

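Cover clear of the studs (rim about 44 mm above their tops), hanging level; the head and tools are unmoved. Now pinning down the mat.

Run:
```python
from ik import *
def sq(A):
    # best square fit 170 mm, corners in order
    c=A.mean(0);u=(A[1]-A[0]+A[2]-A[3])[:2];a=np.degrees(np.arctan2(u[1],u[0]));print(A[:,:2].round(3).tolist(),c.round(4),a.round(1),np.linalg.norm(A-np.roll(A,1,0),axis=1).round(3))
p=optics.camera_params("scene");sq(w(p,[(205.2,211.2),(258,195.2),(296,220.4),(239.2,241.2)],[.003]*4))
p=optics.camera_params("side");sq(w(p,[(309.6,250.8),(234.4,234.8),(249,195.8),(324,205.8)],[.003]*4))
```

```text
[[0.408, 0.217], [0.575, 0.207], [0.566, 0.046], [0.398, 0.056]] [0.4871 0.1315 0.003 ] -3.5 [0.161 0.167 0.162 0.169]
[[0.409, 0.228], [0.574, 0.217], [0.58, 0.065], [0.398, 0.059]] [0.4902 0.142  0.003 ] -1.0 [0.169 0.166 0.152 0.181]
```

Call:
play_rows(moves=[{"x": -0.5,"y": 0.55,"z": -0.31,"rx": 0,"ry": 0,"rz": 0},{"x": -0.6,"y": 0.68,"z": -0.38,"rx": 0,"ry": 0,"rz": 0},{"x": -0.6,"y": 0.68,"z": -0.38,"rx": 0,"ry": 0,"rz": 0},{"x": -0.6,"y": 0.68,"z": -0.38,"rx": 0,"ry": 0,"rz": 0},{"x": -0.6,"y": 0.68,"z": -0.38,"rx": 0,"ry": 0,"rz": 0},{"x": -0.6,"y": 0.68,"z": -0.38,"rx": 0,"ry": 0,"rz": 0},{"x": -0.6,"y": 0.68,"z": -0.38,"rx": 0,"ry": 0,"rz": 0},{"x": -0.6,"y": 0.68,"z": -0.38,"rx": 0,"ry": 0,"rz": 0},{"x": -0.6,"y": 0.68,"z": -0.38,"rx": 0,"ry": 0,"rz": 0},{"x": -0.6,"y": 0.68,"z": -0.38,"rx": 0,"ry": 0,"rz": 0},{"x": -0.6,"y": 0.68,"z": -0.38,"rx": 0,"ry": 0,"rz": 0},{"x": -0.6,"y": 0.68,"z": -0.38,"rx": 0,"ry": 0,"rz": 0},{"x": -0.6,"y": 0.68,"z": -0.38,"rx": 0,"ry": 0,"rz": 0},{"x": -0.6,"y": 0.68,"z": -0.38,"rx": 0,"ry": 0,"rz": 0},{"x": 0,"y": 0,"z": 0,"rx": 0,"ry": 0,"rz": 0}])

```text
time_s: 9.4
position: [0.4865, 0.1498, 0.1824]
tcp_rot: [-2.541, -0.679, 0.184]
wrist_force: [-0.3, -0.2, -2.2]
finger_gap: 0.0594
```

Call:
play_rows(moves=[{"x": 0,"y": 0,"z": 0,"rx": -0.5,"ry": 0,"rz": 0},{"x": 0,"y": 0,"z": 0,"rx": -1,"ry": 0,"rz": 0},{"x": 0,"y": 0,"z": 0,"rx": -1,"ry": 0,"rz": 0},{"x": 0,"y": 0,"z": 0,"rx": -1,"ry": 0,"rz": 0},{"x": 0,"y": 0,"z": 0,"rx": -1,"ry": 0,"rz": 0},{"x": 0,"y": 0,"z": 0,"rx": -1,"ry": 0,"rz": 0},{"x": 0,"y": 0,"z": 0,"rx": -1,"ry": 0,"rz": 0},{"x": 0,"y": 0,"z": 0,"rx": -1,"ry": 0,"rz": 0},{"x": 0,"y": 0,"z": 0,"rx": -1,"ry": 0,"rz": 0},{"x": 0,"y": 0,"z": 0,"rx": -1,"ry": 0,"rz": 0},{"x": 0,"y": 0,"z": 0,"rx": -1,"ry": 0,"rz": 0},{"x": 0,"y": 0,"z": 0,"rx": -1,"ry": 0,"rz": 0},{"x": 0,"y": 0,"z": 0,"rx": -1,"ry": 0,"rz": 0},{"x": 0,"y": 0,"z": 0,"rx": -1,"ry": 0,"rz": 0},{"x": 0,"y": 0,"z": 0,"rx": -1,"ry": 0,"rz": 0},{"x": 0,"y": 0,"z": 0,"rx": -1,"ry": 0,"rz": 0},{"x": 0,"y": 0,"z": 0,"rx": -1,"ry": 0,"rz": 0},{"x": 0,"y": 0,"z": 0,"rx": -1,"ry": 0,"rz": 0},{"x": 0,"y": 0,"z": 0,"rx": -0.5,"ry": 0,"rz": 0},{"x": 0,"y": 0,"z": 0,"rx": 0,"ry": 0,"rz": 0}])

```text
time_s: 11.9
position: [0.4859, 0.152, 0.1817]
tcp_rot: [2.038, 0.55, 0.314]
wrist_force: [0.3, -0.1, -2.0]
finger_gap: 0.0597
```

```bash
python3 -c "
from go import *
go((.483,.141,.060),-60,60)
b=optics.capture('side');a=optics.capture('scene')
cv2.imwrite('pics/s3.png',np.hstack([cv2.resize(b[90:330,200:440,::-1],(400,400),interpolation=cv2.INTER_CUBIC),cv2.resize(a[90:290,140:340,::-1],(400,400),interpolation=cv2.INTER_CUBIC)]))"
```

```text
t 11.9 F [ 0.3 -0.1 -2. ] gap 0.0597 pos [0.4859 0.152  0.1817]
shift units tool [-0.39 -5.06  4.35] turn units [-0.01 -0.01  0.04]  world mm [   5.3  -25.3 -131.2]
```

View pics/s3.png

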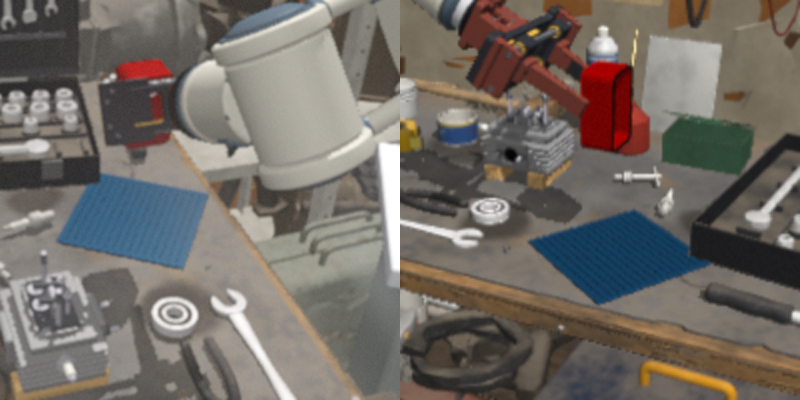

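Cover held end-down with its open side away from the gripper; mat corners visible in both views. Descending to 9 mm above the mat while refining the mat centre.

Call:
play_rows(moves=[{"x": -0.04,"y": -0.5,"z": 0.43,"rx": 0,"ry": 0,"rz": 0},{"x": -0.04,"y": -0.5,"z": 0.43,"rx": 0,"ry": 0,"rz": 0},{"x": -0.04,"y": -0.5,"z": 0.43,"rx": 0,"ry": 0,"rz": 0},{"x": -0.04,"y": -0.5,"z": 0.43,"rx": 0,"ry": 0,"rz": 0},{"x": -0.04,"y": -0.5,"z": 0.43,"rx": 0,"ry": 0,"rz": 0},{"x": -0.04,"y": -0.5,"z": 0.43,"rx": 0,"ry": 0,"rz": 0},{"x": -0.04,"y": -0.5,"z": 0.43,"rx": 0,"ry": 0,"rz": 0},{"x": -0.04,"y": -0.5,"z": 0.43,"rx": 0,"ry": 0,"rz": 0.04},{"x": -0.04,"y": -0.5,"z": 0.43,"rx": 0,"ry": 0,"rz": 0},{"x": -0.04,"y": -0.5,"z": 0.43,"rx": 0,"ry": 0,"rz": 0},{"x": 0,"y": 0,"z": 0,"rx": 0,"ry": 0,"rz": 0},{"x": 0,"y": 0,"z": 0,"rx": 0,"ry": 0,"rz": 0}])

```text
time_s: 13.5
position: [0.4917, 0.126, 0.0532]
tcp_rot: [2.039, 0.544, 0.317]
wrist_force: [0.1, -0.7, -2.0]
finger_gap: 0.0598
```

Run:
```python
from go import *
go((.483,.141,.0515),-60,60)
p=optics.camera_params("side");A=w(p,[(309.2,250.8),(234.8,234),(261.8,195.6),(325.4,207)],[.003]*4)
p=optics.camera_params("scene");B=w(p,[(205,211),(256.5,195),(294,221.5),(240,242)],[.003]*4)
for M in(A,B):print(M[:,:2].round(3).tolist(),M.mean(0))
```

```text
t 13.5 F [ 0.1 -0.7 -2. ] gap 0.0598 pos [0.4917 0.126  0.0532]
shift units tool [-0.01 -0.51  0.24] turn units [ 0.   -0.   -0.03]  world mm [ -0.5   0.7 -11.2]
[[0.409, 0.228], [0.574, 0.214], [0.55, 0.056], [0.395, 0.063]] [0.48201598 0.14015407 0.003     ]
[[0.409, 0.218], [0.573, 0.21], [0.559, 0.045], [0.398, 0.053]] [0.48444886 0.13157673 0.003     ]
```

Call:
play_rows(moves=[{"x": 0,"y": -0.17,"z": 0.1,"rx": 0,"ry": 0,"rz": 0},{"x": 0,"y": -0.13,"z": 0.075,"rx": 0,"ry": 0,"rz": 0},{"x": 0,"y": -0.087,"z": 0.05,"rx": 0,"ry": 0,"rz": 0},{"x": 0,"y": 0,"z": 0,"rx": 0,"ry": 0,"rz": 0},{"x": 0,"y": 0,"z": 0,"rx": 0,"ry": 0,"rz": 0}])

```text
time_s: 14.12
position: [0.4916, 0.1259, 0.0439]
tcp_rot: [2.039, 0.544, 0.316]
wrist_force: [0.4, 0.4, -2.6]
finger_gap: 0.0594
```

Call:
play_rows(moves=[{"x": 0,"y": -0.043,"z": 0.025,"rx": 0,"ry": 0,"rz": 0},{"x": 0,"y": 0,"z": 0,"rx": 0,"ry": 0,"rz": 0}])

```text
time_s: 14.38
position: [0.4917, 0.1259, 0.0434]
tcp_rot: [2.039, 0.543, 0.317]
wrist_force: [-2.3, -0.1, 2.0]
finger_gap: 0.0596
```

Call:
play_rows(moves=[{"x": 0,"y": -0.043,"z": 0.025,"rx": 0,"ry": 0,"rz": 0},{"x": 0,"y": 0,"z": 0,"rx": 0,"ry": 0,"rz": 0}])

```text
time_s: 14.62
position: [0.4917, 0.1259, 0.0433]
tcp_rot: [2.038, 0.542, 0.318]
wrist_force: [-4.6, 0.6, 6.3]
finger_gap: 0.0599
```

Contact with the mat at about 8 N. I'll ease off 1 mm and let go.

Call:
play_rows(moves=[{"x": 0,"y": 0.043,"z": -0.025,"rx": 0,"ry": 0,"rz": 0},{"x": 0,"y": 0,"z": 0,"rx": 0,"ry": 0,"rz": 0}])

```text
time_s: 14.88
position: [0.4917, 0.1259, 0.0434]
tcp_rot: [2.039, 0.543, 0.317]
wrist_force: [-3.2, 1.0, 3.9]
finger_gap: 0.0595
```

Call:
play_rows(moves=[{"x": 0,"y": 0,"z": 0,"rx": 0,"ry": 0,"rz": 0},{"x": 0,"y": 0,"z": 0,"rx": 0,"ry": 0,"rz": 0},{"x": 0,"y": 0,"z": 0,"rx": 0,"ry": 0,"rz": 0},{"x": 0,"y": 0,"z": 0,"rx": 0,"ry": 0,"rz": 0},{"x": 0,"y": 0,"z": 0,"rx": 0,"ry": 0,"rz": 0}], fingers=1)

```text
time_s: 15.5
position: [0.4916, 0.1258, 0.0428]
tcp_rot: [2.039, 0.544, 0.316]
wrist_force: [0.9, 0.5, -0.2]
finger_gap: 0.0875
```

```bash
python3 -c "
from go import *
go((.483,.141,.0515),-60,60)
b=optics.capture('side');a=optics.capture('scene')
cv2.imwrite('pics/s4.png',np.hstack([cv2.resize(b[90:250,190:350,::-1],(400,400),interpolation=cv2.INTER_CUBIC),cv2.resize(a[110:270,160:320,::-1],(400,400),interpolation=cv2.INTER_CUBIC)]))"
```

```text
t 15.5 F [ 0.9  0.5 -0.2] gap 0.0875 pos [0.4916 0.1258 0.0428]
shift units tool [ 0.01 -0.06 -0.02] turn units [ 0.    0.   -0.02]  world mm [-0.4  0.9 -0.8]
```

View pics/s4.png

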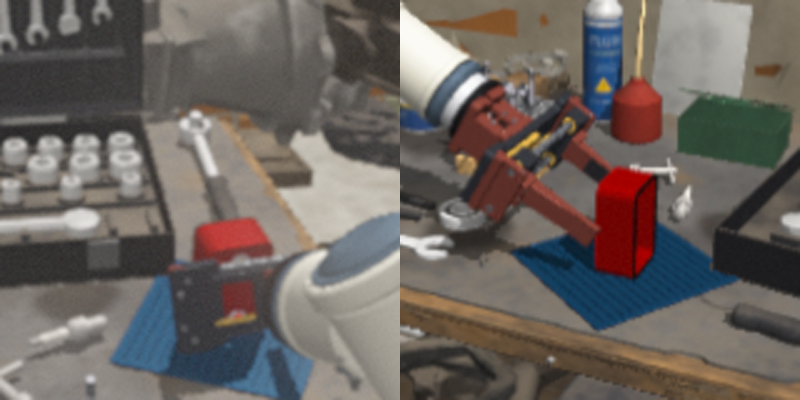

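The cover stands by itself on its end on the mat, upright, open side toward +h. Backing out along the fingers, rising, then re-tilting to -30°.

Call:
play_rows(moves=[{"x": 0,"y": 0,"z": -0.5,"rx": 0,"ry": 0,"rz": 0},{"x": 0,"y": 0,"z": -0.8,"rx": 0,"ry": 0,"rz": 0},{"x": 0,"y": 0,"z": -1,"rx": 0,"ry": 0,"rz": 0},{"x": 0,"y": 0,"z": -1,"rx": 0,"ry": 0,"rz": 0},{"x": 0,"y": 0,"z": -1,"rx": 0,"ry": 0,"rz": 0},{"x": 0,"y": 0,"z": -0.8,"rx": 0,"ry": 0,"rz": 0},{"x": 0,"y": 0.8,"z": -0.46,"rx": 0,"ry": 0,"rz": 0},{"x": 0,"y": 0.8,"z": -0.46,"rx": 0,"ry": 0,"rz": 0},{"x": 0,"y": 0.8,"z": -0.46,"rx": 0,"ry": 0,"rz": 0},{"x": 0,"y": 0.8,"z": -0.46,"rx": 0,"ry": 0,"rz": 0},{"x": 0,"y": 0.8,"z": -0.46,"rx": 0,"ry": 0,"rz": 0},{"x": 0,"y": 0.8,"z": -0.46,"rx": 0,"ry": 0,"rz": 0},{"x": 0,"y": 0.8,"z": -0.46,"rx": 0,"ry": 0,"rz": 0}])

```text
time_s: 17.23
position: [0.4473, 0.202, 0.2243]
tcp_rot: [2.039, 0.544, 0.316]
wrist_force: [-0.0, 0.2, -0.8]
finger_gap: 0.0878
```

Call:
play_rows(moves=[{"x": 0,"y": 0,"z": 0,"rx": 1,"ry": 0,"rz": 0},{"x": 0,"y": 0,"z": 0,"rx": 1,"ry": 0,"rz": 0},{"x": 0,"y": 0,"z": 0,"rx": 1,"ry": 0,"rz": 0},{"x": 0,"y": 0,"z": 0,"rx": 1,"ry": 0,"rz": 0},{"x": 0,"y": 0,"z": 0,"rx": 1,"ry": 0,"rz": 0},{"x": 0,"y": 0,"z": 0,"rx": 1,"ry": 0,"rz": 0},{"x": 0,"y": 0,"z": 0,"rx": 1,"ry": 0,"rz": 0},{"x": 0,"y": 0,"z": 0,"rx": 1,"ry": 0,"rz": 0},{"x": 0,"y": 0,"z": 0,"rx": 1,"ry": 0,"rz": 0},{"x": 0,"y": 0,"z": 0,"rx": 1,"ry": 0,"rz": 0},{"x": 0,"y": 0,"z": 0,"rx": 1,"ry": 0,"rz": 0},{"x": 0,"y": 0,"z": 0,"rx": 1,"ry": 0,"rz": 0},{"x": 0,"y": 0,"z": 0,"rx": 1,"ry": 0,"rz": 0},{"x": 0,"y": 0,"z": 0,"rx": 1,"ry": 0,"rz": 0},{"x": 0,"y": 0,"z": 0,"rx": 1,"ry": 0,"rz": 0},{"x": 0,"y": 0,"z": 0,"rx": 1,"ry": 0,"rz": 0},{"x": 0,"y": 0,"z": 0,"rx": 1,"ry": 0,"rz": 0},{"x": 0,"y": 0,"z": 0,"rx": 1,"ry": 0,"rz": 0},{"x": 0,"y": 0,"z": 0,"rx": 0,"ry": 0,"rz": 0}])

```text
time_s: 19.6
position: [0.4477, 0.2008, 0.222]
tcp_rot: [-2.541, -0.677, 0.182]
wrist_force: [-0.8, -0.1, -0.7]
finger_gap: 0.088
```

```bash
python3 -c "
from go import *
go((.4874,.133,.053),-60,-30)
a=optics.capture('scene');b=optics.capture('wrist');p=optics.camera_params('wrist')
c=np.array([.4874,.133]);h=np.radians(-60);H=np.array([np.cos(h),np.sin(h)]);J=np.array([-H[1],H[0]])
print(px(p,[(*(c+i*.022*H+j*.03*J),.099) for i in(-1,1) for j in(-1,1)])[:,:]*[400/512,400/512]) 
cv2.imwrite('pics/s5.png',np.hstack([cv2.resize(b[:,:,::-1],(400,300),interpolation=cv2.INTER_AREA),cv2.resize(a[120:240,160:320,::-1],(400,300),interpolation=cv2.INTER_CUBIC)]))"
```

```text
t 19.6 F [-0.8 -0.1 -0.7] gap 0.088 pos [0.4477 0.2008 0.222 ]
shift units tool [0.04 7.63 6.3 ] turn units [-0.   -0.01 -0.03]  world mm [  35.   -59.6 -185.4]
[[174.62852384 225.52020438]
 [218.46610166 225.47785033]
 [174.13019876 259.43637923]
 [219.00457264 259.38762209]]
```

View pics/s5.png

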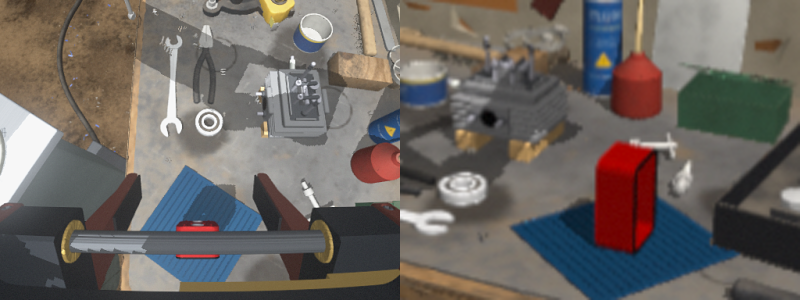

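Wrist view: cover top at x 176–219, as predicted (175–219). Everything else is in place. Approaching for the second grip.

Call:
play_rows(moves=[{"x": 0,"y": 0.9,"z": 0,"rx": 0,"ry": 0,"rz": 0},{"x": 0.04,"y": 0.96,"z": 0,"rx": 0,"ry": 0,"rz": 0},{"x": 0,"y": 0.96,"z": 0,"rx": 0,"ry": 0,"rz": 0},{"x": 0,"y": 0.96,"z": 0,"rx": 0,"ry": 0,"rz": 0},{"x": 0,"y": 0.96,"z": 0,"rx": 0,"ry": 0,"rz": 0},{"x": 0,"y": 0.96,"z": 0,"rx": 0,"ry": 0,"rz": 0},{"x": 0,"y": 0.96,"z": 0,"rx": 0,"ry": 0,"rz": 0},{"x": 0,"y": 0.96,"z": 0,"rx": 0,"ry": 0,"rz": 0},{"x": 0,"y": 0,"z": 0,"rx": 0,"ry": 0,"rz": 0},{"x": 0,"y": 0,"z": 0.8,"rx": 0,"ry": 0,"rz": 0},{"x": 0,"y": 0,"z": 0.8,"rx": 0,"ry": 0,"rz": 0},{"x": 0,"y": 0,"z": 0.8,"rx": 0,"ry": 0,"rz": 0},{"x": 0,"y": 0,"z": 0.6,"rx": 0,"ry": 0,"rz": 0},{"x": 0,"y": 0,"z": 0,"rx": 0,"ry": 0,"rz": 0}])

```text
time_s: 21.45
position: [0.4982, 0.1148, 0.0939]
tcp_rot: [-2.539, -0.68, 0.182]
wrist_force: [-0.5, -0.3, 0.8]
finger_gap: 0.088
```

```bash
python3 -c "
from go import *
go((.4874,.133,.053),-60,-30,.003)"
```

```text
t 21.45 F [-0.5 -0.3  0.8] gap 0.088 pos [0.4982 0.1148 0.0939]
shift units tool [-0.01  0.11  3.1 ] turn units [-0.01 -0.    0.  ]  world mm [-14.8  25.1 -54.7]
```

Call:
play_rows(moves=[{"x": 0,"y": 0.11,"z": 0.5,"rx": 0,"ry": 0,"rz": 0},{"x": 0,"y": 0,"z": 0.5,"rx": 0,"ry": 0,"rz": 0},{"x": 0,"y": 0,"z": 0.5,"rx": 0,"ry": 0,"rz": 0},{"x": 0,"y": 0,"z": 0.5,"rx": 0,"ry": 0,"rz": 0},{"x": 0,"y": 0,"z": 0.5,"rx": 0,"ry": 0,"rz": 0},{"x": 0,"y": 0,"z": 0.4,"rx": 0,"ry": 0,"rz": 0},{"x": 0,"y": 0,"z": 0.2,"rx": 0,"ry": 0,"rz": 0},{"x": 0,"y": 0,"z": 0,"rx": 0,"ry": 0,"rz": 0},{"x": 0,"y": 0,"z": 0,"rx": 0,"ry": 0,"rz": 0}])

```text
time_s: 22.58
position: [0.4849, 0.1394, 0.0404]
tcp_rot: [-2.54, -0.68, 0.179]
wrist_force: [-0.4, -0.2, 0.2]
finger_gap: 0.0875
```

```bash
python3 -c "
from go import *
go((.4874,.133,.053),-60,-30,.003)"
```

```text
t 22.57 F [-0.4 -0.2  0.2] gap 0.0875 pos [0.4849 0.1394 0.0404]
shift units tool [-0.05 -0.02  0.09] turn units [ 0.   -0.03  0.  ]  world mm [-1.5  0.6 -1.3]
```

Call:
play_rows(moves=[{"x": 0,"y": 0,"z": 0,"rx": 0,"ry": 0,"rz": 0},{"x": 0,"y": 0,"z": 0,"rx": 0,"ry": 0,"rz": 0},{"x": 0,"y": 0,"z": 0,"rx": 0,"ry": 0,"rz": 0},{"x": 0,"y": 0,"z": 0,"rx": 0,"ry": 0,"rz": 0},{"x": 0,"y": 0,"z": 0,"rx": 0,"ry": 0,"rz": 0},{"x": 0,"y": 0,"z": 0,"rx": 0,"ry": 0,"rz": 0}], fingers=-1, newtons=35)

```text
time_s: 23.32
position: [0.4848, 0.1394, 0.0401]
tcp_rot: [-2.54, -0.68, 0.18]
wrist_force: [0.9, -0.4, -0.5]
finger_gap: 0.06
```

Call:
play_rows(moves=[{"x": 0,"y": -0.12,"z": -0.21,"rx": 0,"ry": 0,"rz": 0},{"x": 0,"y": -0.3,"z": -0.52,"rx": 0,"ry": 0,"rz": 0},{"x": 0,"y": -0.4,"z": -0.69,"rx": 0,"ry": 0,"rz": 0},{"x": 0,"y": -0.4,"z": -0.69,"rx": 0,"ry": 0,"rz": 0},{"x": 0,"y": -0.4,"z": -0.69,"rx": 0,"ry": 0,"rz": 0},{"x": 0,"y": -0.4,"z": -0.69,"rx": 0,"ry": 0,"rz": 0},{"x": 0,"y": -0.3,"z": -0.52,"rx": 0,"ry": 0,"rz": 0},{"x": 0,"y": 0,"z": 0,"rx": 0,"ry": 0,"rz": 0}])

```text
time_s: 24.32
position: [0.485, 0.1394, 0.1339]
tcp_rot: [-2.541, -0.681, 0.177]
wrist_force: [-0.4, -0.3, -3.1]
finger_gap: 0.0596
```

Call:
play_rows(moves=[{"x": 0,"y": 0,"z": 0,"rx": -0.5,"ry": 0,"rz": 0},{"x": 0,"y": 0,"z": 0,"rx": -1,"ry": 0,"rz": 0},{"x": 0,"y": 0,"z": 0,"rx": -1,"ry": 0,"rz": 0},{"x": 0,"y": 0,"z": 0,"rx": -1,"ry": 0,"rz": 0},{"x": 0,"y": 0,"z": 0,"rx": -1,"ry": 0,"rz": 0},{"x": 0,"y": 0,"z": 0,"rx": -1,"ry": 0,"rz": 0},{"x": 0,"y": 0,"z": 0,"rx": -1,"ry": 0,"rz": 0},{"x": 0,"y": 0,"z": 0,"rx": -1,"ry": 0,"rz": 0},{"x": 0,"y": 0,"z": 0,"rx": -1,"ry": 0,"rz": 0},{"x": 0,"y": 0,"z": 0,"rx": -1,"ry": 0,"rz": 0},{"x": 0,"y": 0,"z": 0,"rx": -1,"ry": 0,"rz": 0},{"x": 0,"y": 0,"z": 0,"rx": -1,"ry": 0,"rz": 0},{"x": 0,"y": 0,"z": 0,"rx": -1,"ry": 0,"rz": 0},{"x": 0,"y": 0,"z": 0,"rx": -1,"ry": 0,"rz": 0},{"x": 0,"y": 0,"z": 0,"rx": -1,"ry": 0,"rz": 0},{"x": 0,"y": 0,"z": 0,"rx": -1,"ry": 0,"rz": 0},{"x": 0,"y": 0,"z": 0,"rx": -1,"ry": 0,"rz": 0},{"x": 0,"y": 0,"z": 0,"rx": -1,"ry": 0,"rz": 0},{"x": 0,"y": 0,"z": 0,"rx": -0.5,"ry": 0,"rz": 0},{"x": 0,"y": 0,"z": 0,"rx": 0,"ry": 0,"rz": 0}])

```text
time_s: 26.82
position: [0.484, 0.1398, 0.1317]
tcp_rot: [2.038, 0.547, 0.315]
wrist_force: [-0.1, -0.6, -1.3]
finger_gap: 0.0599
```

```bash
python3 -c "
from go import *
go((.4825,.139,.040),-60,60)
b=optics.capture('side');a=optics.capture('scene')
cv2.imwrite('pics/s6.png',np.hstack([cv2.resize(b[90:250,190:350,::-1],(400,400),interpolation=cv2.INTER_CUBIC),cv2.resize(a[110:270,160:320,::-1],(400,400),interpolation=cv2.INTER_CUBIC)]))"
```

```text
t 26.82 F [-0.1 -0.6 -1.3] gap 0.0599 pos [0.484  0.1398 0.1317]
shift units tool [-0.08 -3.97  3.24] turn units [-0. -0.  0.]  world mm [   6.7  -15.  -101.2]
```

View pics/s6.png

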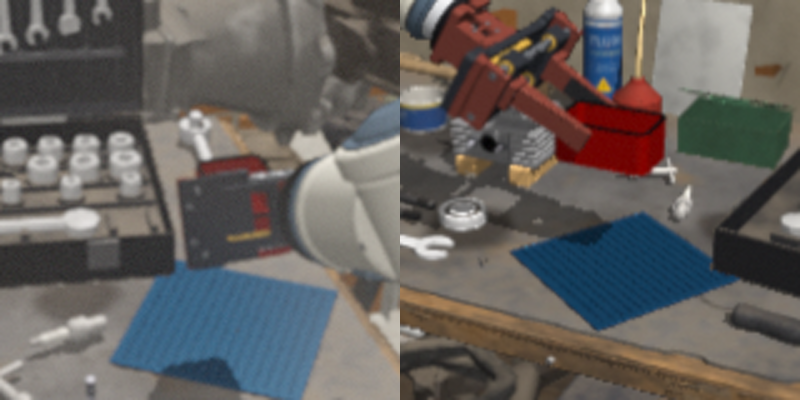

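Cover is open side up and level above the mat. Lowering to about 12 mm above it, then feeling for contact.

Call:
play_rows(moves=[{"x": -0.08,"y": -0.4,"z": 0.32,"rx": 0,"ry": 0,"rz": 0},{"x": 0,"y": -0.5,"z": 0.4,"rx": 0,"ry": 0,"rz": 0},{"x": 0,"y": -0.5,"z": 0.4,"rx": 0,"ry": 0,"rz": 0},{"x": 0,"y": -0.5,"z": 0.4,"rx": 0,"ry": 0,"rz": 0},{"x": 0,"y": -0.5,"z": 0.4,"rx": 0,"ry": 0,"rz": 0},{"x": 0,"y": -0.5,"z": 0.4,"rx": 0,"ry": 0,"rz": 0},{"x": 0,"y": -0.4,"z": 0.36,"rx": 0,"ry": 0,"rz": 0},{"x": 0,"y": -0.4,"z": 0.34,"rx": 0,"ry": 0,"rz": 0},{"x": 0,"y": -0.27,"z": 0.22,"rx": 0,"ry": 0,"rz": 0},{"x": 0,"y": 0,"z": 0,"rx": 0,"ry": 0,"rz": 0},{"x": 0,"y": 0,"z": 0,"rx": 0,"ry": 0,"rz": 0}])

```text
time_s: 28.3
position: [0.4917, 0.1247, 0.032]
tcp_rot: [2.039, 0.544, 0.317]
wrist_force: [-0.5, -0.3, -1.3]
finger_gap: 0.0601
```

```bash
python3 -c "
from go import *
go((.4825,.139,.028),-60,60)"
```

```text
t 28.3 F [-0.5 -0.3 -1.3] gap 0.0601 pos [0.4917 0.1247 0.032 ]
shift units tool [-0.04 -0.6   0.31] turn units [ 0.   -0.   -0.03]  world mm [ -0.9   0.1 -13.5]
```

Call:
play_rows(moves=[{"x": 0,"y": -0.17,"z": 0.1,"rx": 0,"ry": 0,"rz": 0},{"x": 0,"y": -0.13,"z": 0.075,"rx": 0,"ry": 0,"rz": 0},{"x": 0,"y": -0.087,"z": 0.05,"rx": 0,"ry": 0,"rz": 0},{"x": 0,"y": 0,"z": 0,"rx": 0,"ry": 0,"rz": 0},{"x": 0,"y": 0,"z": 0,"rx": 0,"ry": 0,"rz": 0}])

```text
time_s: 28.92
position: [0.4915, 0.1245, 0.0227]
tcp_rot: [2.039, 0.544, 0.317]
wrist_force: [-0.0, 0.6, -2.0]
finger_gap: 0.0598
```

Call:
play_rows(moves=[{"x": 0,"y": -0.043,"z": 0.025,"rx": 0,"ry": 0,"rz": 0},{"x": 0,"y": -0.043,"z": 0.025,"rx": 0,"ry": 0,"rz": 0},{"x": 0,"y": 0,"z": 0,"rx": 0,"ry": 0,"rz": 0}])

```text
time_s: 29.3
position: [0.4914, 0.1244, 0.0205]
tcp_rot: [2.039, 0.544, 0.316]
wrist_force: [0.1, 0.4, -1.9]
finger_gap: 0.0595
```

Call:
play_rows(moves=[{"x": 0,"y": -0.043,"z": 0.025,"rx": 0,"ry": 0,"rz": 0},{"x": 0,"y": 0,"z": 0,"rx": 0,"ry": 0,"rz": 0}])

```text
time_s: 29.55
position: [0.4914, 0.1244, 0.0195]
tcp_rot: [2.039, 0.544, 0.316]
wrist_force: [0.8, 0.4, -2.2]
finger_gap: 0.06
```

Call:
play_rows(moves=[{"x": 0,"y": -0.043,"z": 0.025,"rx": 0,"ry": 0,"rz": 0},{"x": 0,"y": 0,"z": 0,"rx": 0,"ry": 0,"rz": 0}])

```text
time_s: 29.8
position: [0.4916, 0.1245, 0.0192]
tcp_rot: [2.038, 0.543, 0.317]
wrist_force: [-2.1, 0.1, 1.7]
finger_gap: 0.0598
```

Call:
play_rows(moves=[{"x": 0,"y": -0.03,"z": 0.018,"rx": 0,"ry": 0,"rz": 0},{"x": 0,"y": 0,"z": 0,"rx": 0,"ry": 0,"rz": 0}])

```text
time_s: 30.05
position: [0.4916, 0.1245, 0.0192]
tcp_rot: [2.038, 0.542, 0.317]
wrist_force: [-4.9, 0.1, 4.7]
finger_gap: 0.06
```

Contact at the predicted height (grasp 28.7 mm against 28). Easing off slightly and releasing, then backing out along the fingers.

Call:
play_rows(moves=[{"x": 0,"y": 0.03,"z": -0.018,"rx": 0,"ry": 0,"rz": 0},{"x": 0,"y": 0,"z": 0,"rx": 0,"ry": 0,"rz": 0}])

```text
time_s: 30.3
position: [0.4916, 0.1245, 0.0192]
tcp_rot: [2.039, 0.543, 0.317]
wrist_force: [-3.5, 0.3, 4.8]
finger_gap: 0.0598
```

Call:
play_rows(moves=[{"x": 0,"y": 0,"z": 0,"rx": 0,"ry": 0,"rz": 0},{"x": 0,"y": 0,"z": 0,"rx": 0,"ry": 0,"rz": 0},{"x": 0,"y": 0,"z": 0,"rx": 0,"ry": 0,"rz": 0},{"x": 0,"y": 0,"z": 0,"rx": 0,"ry": 0,"rz": 0},{"x": 0,"y": 0,"z": 0,"rx": 0,"ry": 0,"rz": 0}], fingers=1)

```text
time_s: 30.92
position: [0.4915, 0.1245, 0.0186]
tcp_rot: [2.039, 0.544, 0.316]
wrist_force: [-0.1, -0.3, -0.1]
finger_gap: 0.088
```

Call:
play_rows(moves=[{"x": 0,"y": 0,"z": -0.4,"rx": 0,"ry": 0,"rz": 0},{"x": 0,"y": 0,"z": -0.7,"rx": 0,"ry": 0,"rz": 0},{"x": 0,"y": 0,"z": -0.9,"rx": 0,"ry": 0,"rz": 0},{"x": 0,"y": 0,"z": -0.9,"rx": 0,"ry": 0,"rz": 0},{"x": 0,"y": 0,"z": -0.9,"rx": 0,"ry": 0,"rz": 0},{"x": 0,"y": 0,"z": -0.9,"rx": 0,"ry": 0,"rz": 0},{"x": 0,"y": 0.8,"z": -0.46,"rx": 0,"ry": 0,"rz": 0},{"x": 0,"y": 0.8,"z": -0.46,"rx": 0,"ry": 0,"rz": 0},{"x": 0,"y": 0.8,"z": -0.46,"rx": 0,"ry": 0,"rz": 0},{"x": 0,"y": 0.8,"z": -0.46,"rx": 0,"ry": 0,"rz": 0},{"x": 0,"y": 0.8,"z": -0.46,"rx": 0,"ry": 0,"rz": 0},{"x": 0,"y": 0.8,"z": -0.46,"rx": 0,"ry": 0,"rz": 0},{"x": 0,"y": 0.8,"z": -0.46,"rx": 0,"ry": 0,"rz": 0},{"x": 0,"y": 0.8,"z": -0.46,"rx": 0,"ry": 0,"rz": 0},{"x": 0,"y": 0,"z": 0,"rx": 0,"ry": 0,"rz": 0}])

```text
time_s: 32.8
position: [0.451, 0.1951, 0.2151]
tcp_rot: [2.041, 0.543, 0.319]
wrist_force: [-0.0, -0.4, -0.6]
finger_gap: 0.0878
```

```bash
python3 -c "
from go import *
go((.4825,.139,.028),-60,60)
b=optics.capture('side');a=optics.capture('scene')
cv2.imwrite('pics/s7.png',np.hstack([cv2.resize(b[140:300,190:350,::-1],(400,400),interpolation=cv2.INTER_CUBIC),cv2.resize(a[110:270,160:320,::-1],(400,400),interpolation=cv2.INTER_CUBIC)]))"
```

```text
t 32.8 F [-0.  -0.4 -0.6] gap 0.0878 pos [0.451  0.1951 0.2151]
shift units tool [-0.08 -6.48  8.42] turn units [-0.01 -0.02 -0.05]  world mm [  39.7  -70.3 -196.6]
```

View pics/s7.png

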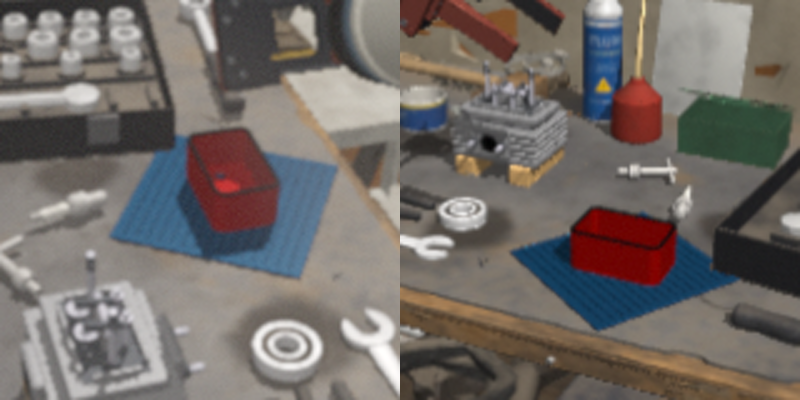

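Run:
```python
from h import *
f=lambda a,o:np.array(a)/2.5+o
p=optics.camera_params("side");o=[190,140]
M=w(p,f([(175,137),(337,165),(299,275),(111,237)],o),[.003]*4);C=w(p,f([(187,140),(243,130),(278,185),(213,203)],o),[.047]*4);print(M[:,:2].round(3).tolist(),M.mean(0).round(3),C.mean(0).round(3))
p=optics.camera_params("scene");o=[160,110]
M=w(p,f([(113,253),(245,213),(340,276),(198,328)],o),[.003]*4);C=w(p,f([(172,234),(192,208),(276,220),(256,250)],o),[.047]*4);print(M[:,:2].round(3).tolist(),M.mean(0).round(3),C.mean(0).round(3))
```

```text
[[0.555, 0.053], [0.397, 0.06], [0.409, 0.225], [0.574, 0.217]] [0.484 0.139 0.003] [0.485 0.144 0.047]
[[0.408, 0.217], [0.575, 0.207], [0.566, 0.046], [0.398, 0.056]] [0.487 0.132 0.003] [0.484 0.13  0.047]
```

Within a few mm of the mat's middle in both views. Handing in.

```bash
python3 -c "
from rig import bot
print(bot.finish_job(), bot.sense()['time_s'])"
```

```text
the job is handed in; nothing more can be done
the job is handed in; nothing more can be done
```

The job is done and handed in. The red cover lies open side up on the blue mat, and the gripper was clear of everything at about 33 s.

- **Lift:** I gripped the cover across its long sides and lifted it straight up about 94 mm. Side forces read under 1 N during the lift.
- **Grip change:** I stood it on its end on the mat and let go. It stayed upright, and I gripped it again from the other side.
- **Laying down:** I turned it over, lowered it until it touched the mat and released it. Each contact read about 5–8 N.

**Last checks:** The final pictures show the cover level. The head, bearing, chuck key and spark plug look unmoved; the last crops show only part of the ratchet. The two cameras disagree slightly on centring: the side view puts the cover 5 mm off the mat's middle in y and the scene view 2–3 mm off. I could not settle that more finely.

**Refused moves:** My first two move calls were refused because the rows left out keys. Nothing moved as a result. I viewed 11 pictures, one over the budget.

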